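# Hold the electrode centred in the measuring cell's guide

### The job

Lift the square-headed electrode straight out of the parking stand and lower it upright through the raised guide bush in the measuring cell's lid, without letting it touch the bush or any part of the cell, until its fragile tip hangs about halfway down the tank (about 35 mm above the tank floor). Hold it there still, centred in the bush, for three seconds, and finish while still holding it: do not let go. Leave the round-knobbed stirring rod parked in the stand and the small oil bottle where it stands.

Things in the scene. Friction and masses are not known exactly. Their poses are not given: they have to be found in the camera images.
- electrode: Electrode, about 80 g, upright in one of the stand's two wells (which one varies). Black square head 24 x 24 mm, 44 mm tall, flat sides, 4 mm steel stud on top; below it a straight grey shaft 10 mm in diameter, 105 mm long. Origin: centre of the head, on the shaft's axis, 127 mm above the tip; parked, it is 147 mm above the bench, the head resting on the stand. z up; x, y square to the sides.
- electrode_tip (a point): The lowest point of the electrode's shaft, 127 mm below the centre of its head, on its axis.
- stir_rod: Stirring rod standing in the other well: low white round knob 28 mm in diameter and 12 mm high, thin steel rod 7 mm in diameter and 90 mm long below it. Origin: centre of the knob. It stays parked. Loose.
- stand: White parking stand, fixed, 64 x 180 mm, 125 mm high. Origin: centre of its underside; y is its long side. The 10 mm thick top plate has two round 16 mm wells at y = +45 and -45 mm; parked things hang through them, clear of the stand's base. The electrode's tip must rise over 125 mm above the bench before it moves sideways.
- cell: Square measuring cell, fixed: grey foot 96 x 96 mm, clear empty tank 80 x 80 mm, white lid 90 x 90 mm, its upper face 88 mm above the bench. Origin: centre of the foot's underside, z up; the tank's inner floor is 8 mm above it. The lid carries one raised guide bush (x = -15 mm, y = 0) and two small plugged ports 16 mm wide (x = 26, y = +24 and -24 mm), 97 mm above the bench.
- guide_mouth (a point): Centre of the upper mouth of the guide bush on the cell's lid, 102 mm above the bench. The bush is a grey upright collar, 32 mm outside, standing 14 mm above the lid, with a vertical through bore 20 mm in diameter that runs 22 mm down through bush and lid into the tank: 5 mm of air all round the shaft when centred.
- oil_bottle: Small brown bottle with a white cap, 25 mm in diameter, 54 mm high, loose, between the stand and the cell. Origin: centre of its underside. It stays where it is.
Not all that is in view belongs to the job. Of the things that look like the electrode, the larger one is meant. There is more than one size of the cell; the one meant has the size given above.

How it is judged:
By the outcome, as a careful person would: the job done as asked, in the order asked, and still so for the second after the job is handed in, while the arm keeps its last pose, push and grip.
It also fails if it takes over 48 s, if anything falls off the work surface, if the arm or the gripper's body presses on something with over 40 N, if the wrist force passes 120 N, or if a joint passes its speed limit or range.

### The arm

A 6-joint arm with a two-finger parallel gripper is mounted at the origin on a cart in front of the work surface, level with it; the furniture and walls round the work are solid. World frame = base frame: x ahead of the robot, y to its left, z up, the work surface at z = 0. Lengths are in m, angles in rad, forces in N, time in s.
With the tool pointing down it reaches from about 0.25 to 0.775 m from the base axis. Payload 4 kg.
Tool frame: the origin (TCP) lies at the very end of the fingers, on their centre line; the grasp point (between the pads) lies 19 mm behind it (grasp_offset is the distance from the TCP to the grasp point, in m); z points along the fingers, y is the line along which they close (so a half turn about z gives the same grasp; the last joint's range is limited). The gripper opens to 94 mm and grips with 3 to 60 N. Pads are 16 mm wide; open, the fingers measure 119 mm over their backs; the gripper's body (75 mm by 177 mm) begins 78 mm behind the grasp point.
Start: joints at [-1.407, 0.087, 1.371, -0, 1.684, -0.103], TCP at [0.145, -0.531, 0.206] pointing down, gripper open.
Joint ranges: [-3.1, 3.1], [-0.76, 2.03], [0.27, 2.55], [-1.08, 4.22], [0.17, 2.65], [-2.57, 2.57]. Speed limits (rad/s): [2.79, 2.79, 3.14, 3.14, 3.14, 3.14].

### API

Orientations are given as a unit quaternion [x, y, z, w].
In Python, from rig import sense, read_camera, get_calibration, job_done, grasp_offset gives the robot as it stands.
- The arm moves only by the tool arm_command, never from a script. Its argument "steps" is a list of rows, each a list of 4 numbers: the shift along the world's x, y, z each as a share of 0.025 m, from -1 to 1, then the turn about the world's z as a share of 6 degrees, from -1 to 1. In form: [[tx, ty, tz, turn], ...]. A call has 1 to 20 rows; each row shifts and turns the commanded pose from where the row before left it; what a row does not reach is not made up. A row lasts 1/8 s, in which the tool goes at most 62.5 mm and 10.7 degrees, less where a joint would pass 70% of its speed; a pose out of reach is approached as far as the arm can. A call with a number of a shift or a turn outside -1 to 1 is refused whole. A call with a gripper value outside its range is refused whole. "fingers" is the finger opening in mm, from 0 to 94, set as the call begins (left out, the last holds). The fingers move at their own pace and stop on an object; "grip_force" is the grip in N (left out, the last holds). Time passes only in rows, so rows that do not move let the fingers close. It gives the time, the measured TCP pose, the force, the opening and the grip force at its end, in the units of the state.
- sense(): the state, without advancing time (a new reading comes with each control period).
- read_camera(name): name is "side" or "top"; returns the picture (400x640x3 uint8, red, green, blue); there is no depth.
- get_calibration(name): a dict with "fovy" (degrees; the focal length in pixels is half the picture's height over the tangent of half this angle, whatever the lens; pixels are square), "cx", "cy" (the principal point, pixels), "eye" and "rotation" of the camera in the world. Camera axes: x right, y up, looking along -z (the intrinsics and any distortion apply to the point x, -y, -z); pixel columns grow to the right and rows downward; lengths in m; the calibration is good to about 2 mm. A picture is of the moment at which its call begins. get_calibration takes no time and is no camera call.
- job_done(): hands the job in; it is judged then, once.
The state is a dict: "time_s": time; "joint_positions": joint angles; "qd": joint speeds; "tau": joint torques, N m; "tcp_pos": TCP position; "tcp_rot": TCP orientation; "wrist_force": force on the tool from outside, world axes, zero at the start; "torque": the same for the moment, N m; "grip_width": opening from 0.0 (shut) to 1.0 (fully open); "grip_force": force on a finger pad.
Only numpy, scipy, OpenCV 4.12 (cv2) and the standard library are available. Lean on these libraries where they do the work, as an engineer would, in place of code of your own. Each camera call takes 0.05 s, during which the arm holds its last target. There are 200 camera calls.

## Working session

There is one attempt and no reset: what is moved stays moved. The work goes in short steps, Python scripts to look and compute and a tool call to move; the robot and the scene stay as the last step left them, time stands still between calls to the robot, and variables do not carry over. Pictures are saved under pics/ and viewed, at most 10 in all, crops included, and the job is handed in when it is done.

Besides the shell and the picture viewer there is one more tool, called after "Request:" as name(argument=value, ...), one argument or row to a line, values as JSON. arm_command: Moves the arm, as the interface text tells. Shift numbers are shares of 0.025 m and turn numbers shares of 6 degrees, none past 1 either way. Its arguments: {"type":"object","properties":{"steps":{"type":"array","items":{"type":"array","items":{"type":"number","minimum":-1,"maximum":1}}},"fingers":{"type":"number"},"grip_force":{"type":"number"}},"required":["steps"]}

```bash
mkdir -p pics
python3 - <<'E'
from rig import *
import cv2
for n in("side","top"):
    im=read_camera(n); cv2.imwrite(f"pics/{n}0.png",im[:,:,::-1]); print(n,get_calibration(n))
s=sense();print(s['time_s'],s['tcp_pos'],s['tcp_rot'],s['grip_width'],grasp_offset)
E
```

```text
side {'fovy': 50.86625688957928, 'cx': 322.5467753515457, 'cy': 197.23735937504497, 'eye': array([0.14643975, 0.78425549, 0.58025274]), 'rotation': array([-0.12332842,  0.45506184,  0.84911037, -0.23816047])}
top {'fovy': 51.87998231562297, 'cx': 316.4384916449032, 'cy': 199.77725499963893, 'eye': array([0.39894509, 0.17471375, 0.94310525]), 'rotation': array([-0.04002031,  0.04287488,  0.7086374 , -0.70313096])}
0.1 [ 0.1449193  -0.53006227  0.20443824] [ 9.91117029e-01  1.32988953e-01 -3.02221102e-05 -9.85730675e-04] 1.0016802110537928 0.0188
```

View pics/side0.png

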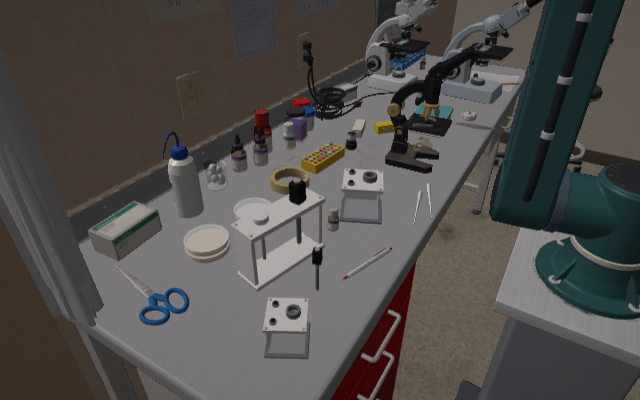

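View pics/top0.png

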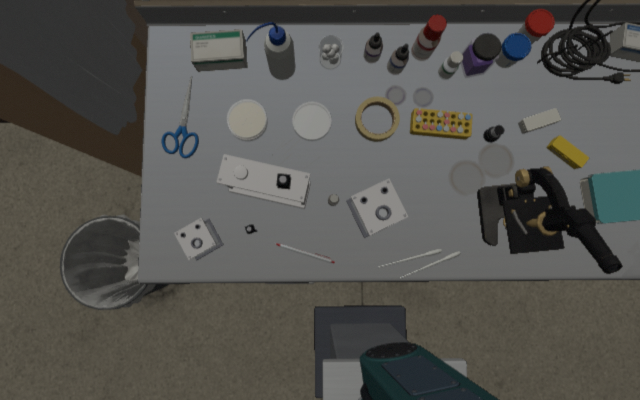

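The candidates for the electrode are the one in the stand at top (284,181) / side (297,190) and a smaller, free-standing one at top (250,229) / side (317,265). The stand one is larger, so it is the one meant. The candidate cells are top (378,208), with a lid about 46 px wide, and top (197,240), about 33 px wide. The larger one should be 90 mm. I'll confirm both with numbers and a crop.

```bash
cat > h.py <<'E'
import numpy as np,cv2
from rig import *
from scipy.spatial.transform import Rotation as R
def cam(n):
    c=get_calibration(n); f=200/np.tan(np.radians(c['fovy'])/2)
    return c,f,R.from_quat(c['rotation']).as_matrix()
def ray(n,u,v):
    c,f,M=cam(n); return c['eye'],M@np.array([(u-c['cx'])/f,-(v-c['cy'])/f,-1])
def onz(n,u,v,z):
    e,d=ray(n,u,v); return e+d*(z-e[2])/d[2]
def proj(n,p):
    c,f,M=cam(n); q=M.T@(np.array(p)-c['eye']); return np.array([c['cx']-f*q[0]/q[2],c['cy']+f*q[1]/q[2]])
def tri(a,b):
    (e1,d1),(e2,d2)=ray("side",*a),ray("top",*b)
    s=np.linalg.lstsq(np.c_[d1,-d2],e2-e1,rcond=None)[0]
    p,q=e1+s[0]*d1,e2+s[1]*d2; return (p+q)/2,np.linalg.norm(p-q)
E
python3 - <<'E'
from h import *
T=cv2.imread("pics/top0.png");S=cv2.imread("pics/side0.png")
for uv in((284,181),(250,229)): print("head",onz("top",*uv,.169))
for uv in((378,208),(197,240)): print("cell",onz("top",*uv,.088))
print("lid width check",np.linalg.norm(onz("top",350,207,.088)-onz("top",407,208,.088)))
a=cv2.resize(T[140:240,210:420],None,fx=3.8,fy=3.8,interpolation=cv2.INTER_CUBIC)[:, :798]
b=cv2.resize(S[160:240,220:400],None,fx=2.7,fy=2.7,interpolation=cv2.INTER_CUBIC)
o=np.zeros((600,800,3),np.uint8);o[:380,:798]=a;o[382:598,:486]=b
cv2.imwrite("pics/c1.png",o)
E
```

```text
head [0.52664914 0.23273906 0.169     ]
head [0.43581334 0.29649321 0.169     ]
cell [0.48141302 0.04230538 0.088     ]
cell [0.41781081 0.41853577 0.088     ]
lid width check 0.11921523591425552
```

View pics/c1.png

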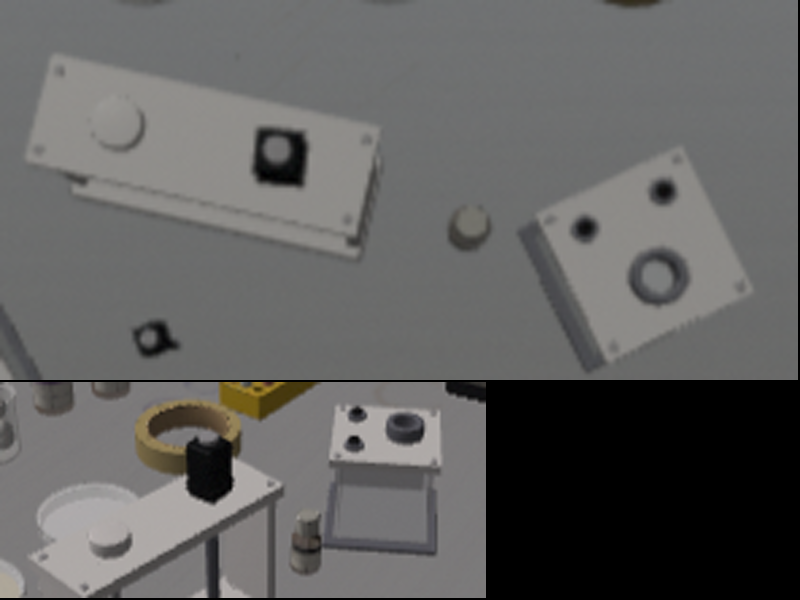

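The crop confirms it. The stand electrode (crop 280,157) is in the well nearest the cell. The knob is at (117,122), the bottle at (470,227), and the big cell's bush at (658,277). Next I'll measure them precisely.

```bash
cat > m.py <<'E'
from h import *
T=cv2.imread("pics/top0.png")
K=8
def blob(x0,y0,x1,y1,f,seed):
    c=cv2.resize(T[y0:y1,x0:x1],None,fx=K,fy=K,interpolation=cv2.INTER_CUBIC)
    m=f(c).astype(np.uint8)
    n,l=cv2.connectedComponents(m)
    sx,sy=int((seed[0]-x0+.5)*K),int((seed[1]-y0+.5)*K)
    if l[sy,sx]==0: print("seed val",c[sy,sx])
    m=(l==l[sy,sx]).astype(np.uint8)
    k=max(cv2.findContours(m,0,1)[0],key=cv2.contourArea)[:,0]
    return (k+.5)/K-.5+[x0,y0]
def world(k,z): return np.array([onz("top",u,v,z)[:2] for u,v in k])*1000
def rect(k,z):
    r=cv2.minAreaRect(world(k,z).astype(np.float32)); print(np.round(r[0],1),np.round(r[1],1),round(r[2],1)); return r
g=lambda c:c.min(2).astype(int)
print(T[160,260],T[200,370],T[212,383],T[225,330],T[150,330],T[183,286])
for th in(120,128,135):
    print("th",th)
    rect(blob(205,140,325,215,lambda c:g(c)>th,(262,178)),.125)
    rect(blob(340,170,420,245,lambda c:g(c)>th,(365,212)),.088)
for th in(40,55,70):
    k=blob(270,165,300,197,lambda c:c.max(2)<th,(279,176)); print(np.round([k.min(0),k.max(0)],1)); rect(k,.169);rect(k,.147)
E
python3 m.py
```

```text
[113 112 111] [136 138 140] [125 125 123] [106 106 106] [113 112 111] [20 17 18]
th 120
[536.6 278.9] [184.   71.5] 76.7Traceback (most recent call last):
  File "m.py", line 21, in <module>
    rect(blob(340,170,420,245,lambda c:g(c)>th,(365,212)),.088)
    ~~~~^^^^^^^^^^^^^^^^^^^^^^^^^^^^^^^^^^^^^^^^^^^^^^^^^^^^^^^
  File "m.py", line 15, in rect
    r=cv2.minAreaRect(world(k,z).astype(np.float32)); print(np.round(r[0],1),np.round(r[1],1),round(r[2],1)); return r
                      ~~~~~^^^^^
  File "m.py", line 13, in world
    def world(k,z): return np.array([onz("top",u,v,z)[:2] for u,v in k])*1000
                                     ~~~^^^^^^^^^^^^^
  File "h.py", line 10, in onz
    e,d=ray(n,u,v); return e+d*(z-e[2])/d[2]
        ~~~^^^^^^^
  File "h.py", line 8, in ray
    c,f,M=cam(n); return c['eye'],M@np.array([(u-c['cx'])/f,-(v-c['cy'])/f,-1])
          ~~~^^^
  File "h.py", line 5, in cam
    c=get_calibration(n); f=200/np.tan(np.radians(c['fovy'])/2)
ValueError: time passes only in moves, steps and waits
```

```bash
sed -i 's/^def cam/from functools import lru_cache\n@lru_cache\ndef cam/' h.py
sed -i 's/(120,128,135)/(130,140,150)/; s/^print(T\[160.*/print(T[178,262],T[207,365],T[190,375],T[212,383])/; s/(365,212)/(365,207)/' m.py
cat >> m.py <<'E'
# bush: grey, interior of lid
for th in(105,115,125):
  c=cv2.resize(T[200:225,368:398],None,fx=K,fy=K,interpolation=cv2.INTER_CUBIC)
  m=(c.min(2)<th).astype(np.uint8); 
  cs=[k for k in cv2.findContours(m,cv2.RETR_CCOMP,1)[0] if cv2.contourArea(k)>2000]
  for k in cs:
    w=world((k[:,0]+.5)/K-.5+[368,200],.102)
    (cc,ax,_)=cv2.fitEllipse(w.astype(np.float32)); print(th,"bush",np.round(cc,1),np.round(ax,1))
E
python3 m.py
```

```text
[138 142 144] [136 139 140] [135 138 140] [125 125 123]
th 130
[541.5 279. ] [179.1  59.5] 76.7
[485.4  39.8] [89.  88.2] 24.8
th 140
seed val [138 142 144]
[543.2 276.3] [244.2 153.1] 89.6
seed val [136 139 140]
[484.4  38.2] [170.  157.4] 89.5
th 150
seed val [138 142 144]
[543.2 276.3] [244.2 153.1] 89.6
seed val [136 139 140]
[484.4  38.2] [170.  157.4] 89.5
seed val [44 42 41]
[[269.6 164.6]
 [299.4 196.4]]
[527.7 231.9] [57.2 61.8] 89.8
[531.4 233.5] [58.8 63.5] 89.8
[[276.6 173.8]
 [290.1 188.2]]
[526.7 234. ] [24.9 27. ] 84.8
[530.3 235.7] [25.6 27.7] 84.8
[[276.3 173.4]
 [290.2 188.4]]
[526.8 234. ] [25.7 27.9] 84.3
[530.4 235.7] [26.4 28.7] 84.3
105 bush [470.8  34.7] [30.8 33.2]
105 bush [470.5  35.6] [15.1 17.7]
115 bush [470.9  34.7] [32.  34.3]
115 bush [470.6  35.6] [13.7 16.3]
125 bush [471.   34.6] [33.5 35.5]
```

Request:
arm_command(
  steps=[
    [0, 0.3, 1, 0],
    [0, 1, 1, 0],
    [0, 1, 1, 0],
    [0, 1, 1, -0.5],
    [0.2, 1, 1, -0.5],
    [0.2, 1, 0, -0.5],
    [0.2, 1, 0, -0.5],
    [0.2, 1, 0, -0.5],
    [0.2, 1, 0, -0.5],
    [0.2, 1, 0, -0.42],
    [0.2, 1, 0, 0],
    [0.2, 1, 0, 0],
    [0.2, 1, 0, 0],
    [0.2, 1, 0, 0],
    [0.2, 1, 0, 0],
    [0.2, 1, 0, 0],
    [0.3, 1, 0, 0],
    [0.3, 1, 0, 0],
    [0.5, 1, 0, 0],
    [0.5, 1, 0, 0],
  ],
  fingers=60,
  grip_force=15,
)

```text
time_s: 2.6
tcp_pos: [0.245, -0.0472, 0.3302]
tcp_rot: [0.999, -0.046, -0.0, 0.0]
wrist_force: [1.4, -0.2, 0.1]
grip_width: 0.64
grip_force: 0.0
```

Request:
arm_command(
  steps=[
    [0.6, 0.6, 0, 0],
    [0.9, 0.9, 0, 0],
    [0.9, 0.9, 0, 0],
    [0.9, 0.9, 0, 0],
    [0.9, 0.9, 0, 0],
    [0.9, 0.9, 0, 0],
    [0.9, 0.9, 0, 0],
    [0.9, 0.9, 0, 0],
    [0.9, 0.9, 0, 0],
    [0.9, 0.9, 0, 0],
    [0.9, 0.9, 0, 0],
    [0.9, 0.9, 0, 0],
    [0.8, 0.8, -0.6, 0],
    [0.62, 0.5, -0.8, 0],
    [0.4, 0.4, -0.8, 0],
    [0, 0, -0.8, 0],
    [0, 0, -0.2, 0],
    [0, 0, 0, 0],
    [0, 0, 0, 0],
  ],
)

```text
time_s: 4.97
tcp_pos: [0.5533, 0.2569, 0.2519]
tcp_rot: [0.999, -0.046, 0.001, -0.0]
wrist_force: [0.0, -0.2, 0.1]
grip_width: 0.639
grip_force: 0.0
```

Run:
```python
from h import *
s=sense();print(s['tcp_pos'],s['wrist_force'])
o=np.zeros((600,800,3),np.uint8)
S=read_camera("side")[:,:,::-1];T=read_camera("top")[:,:,::-1]
cv2.imwrite("pics/s1.png",S);cv2.imwrite("pics/t1.png",T)
o[:300,:800]=cv2.resize(S[120:240,200:520],None,fx=2.5,fy=2.5)
o[300:,:800]=cv2.resize(T[120:240,200:520],None,fx=2.5,fy=2.5)
cv2.imwrite("pics/c2.png",o)
```

```text
[0.55329619 0.25692202 0.25194933] [ 0.03009997 -0.21812155  0.08185807]
```

View pics/c2.png

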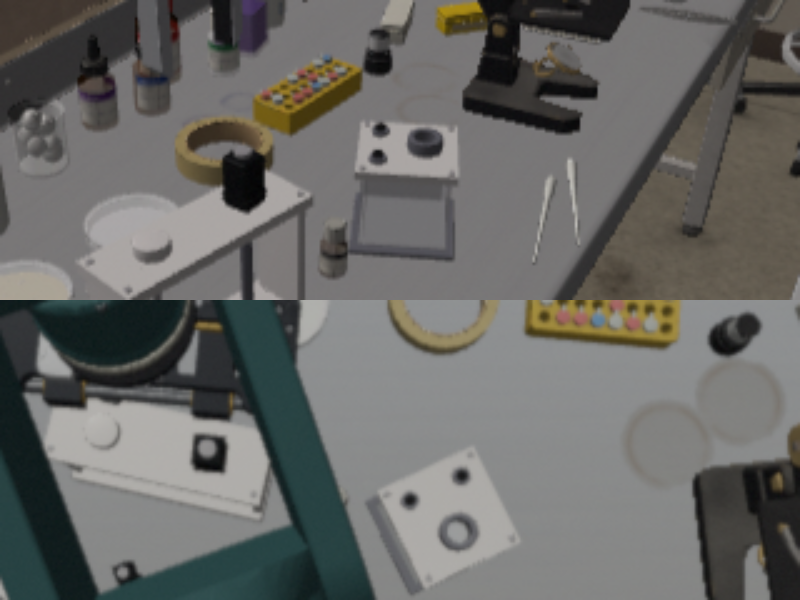

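The picture shows the arm overshot the electrode by about 22 mm in both x and y. The electrode head is still free at side (297,190), and nothing has been touched. I'll refine the head and bush positions with both views.

```bash
cat > r.py <<'E'
from h import *
K=8
def sil(im,x0,y0,x1,y1,th,hole=False):
    c=cv2.resize(im[y0:y1,x0:x1],None,fx=K,fy=K,interpolation=cv2.INTER_CUBIC)
    m=(c.max(2)<th).astype(np.uint8)
    k=cv2.convexHull(max(cv2.findContours(m,0,1)[0],key=cv2.contourArea)); M=cv2.moments(k)
    b=cv2.boundingRect(k)
    return (np.array([M['m10'],M['m01']])/M['m00']+.5)/K-.5+[x0,y0],(k[:,0]+.5)/K-.5+[x0,y0]
E
python3 - <<'E'
from r import *
S=cv2.imread("pics/side0.png");T=cv2.imread("pics/top0.png")
for th in(55,70):
    a,ka=sil(S,285,176,308,204,th);b,_=sil(T,270,165,300,197,th)
    p,e=tri(a,b);print("head",a,b,p,e, "side box",ka.min(0),ka.max(0), proj("side",(.5305,.2355,.147)),proj("top",(.5305,.2355,.147)))
for th in(105,115):
    a,k=sil(S,358,168,382,187,th);b,_=sil(T,368,200,398,225,th)
    p,e=tri(a,b);print("bush",a,b,p,e,k.min(0),k.max(0),proj("side",(.4712,.0342,.096)))
E
```

```text
head [297.1920836  191.22334194] [283.30744892 181.00987351] [0.53004703 0.23563202 0.1474958 ] 0.00031263180130167883 side box [288.1875 179.8125] [306.1875 203.4375] [296.95792505 191.32739169] [283.43260326 180.89250756]
head [296.85418627 190.78144589] [283.28913532 180.96817413] [0.53028926 0.23576368 0.14840567] 0.0003779314860114665 side box [284.5625 179.4375] [307.4375 203.4375] [296.95792505 191.32739169] [283.43260326 180.89250756]
bush [369.72488884 176.89806127] [382.85897179 212.47768672] [0.47149821 0.03351117 0.09444414] 0.0002225444525969562 [362.6875 171.1875] [376.6875 182.6875] [369.80900745 176.47755383]
bush [369.69696551 176.88609869] [382.8840935  212.43516685] [0.47159082 0.03345301 0.0944162 ] 0.00022742609955426 [362.5625 171.0625] [376.8125 182.8125] [369.80900745 176.47755383]
```

Request:
arm_command(
  steps=[
    [-0.46, -0.43, 0, 0],
    [-0.46, -0.42, 0, 0],
    [0, 0, 0, 0],
    [0, 0, -0.5, 0],
    [0, 0, -0.8, 0],
    [0, 0, -0.8, 0],
    [0, 0, 0, 0],
    [0, 0, 0, 0],
  ],
)

```text
time_s: 6.08
tcp_pos: [0.5303, 0.236, 0.1982]
tcp_rot: [0.999, -0.046, 0.0, -0.0]
wrist_force: [-0.6, -0.5, 0.1]
grip_width: 0.636
grip_force: 0.0
```

Run:
```python
from h import *
s=sense();print(s['tcp_pos'],s['wrist_force'])
S=read_camera("side")[:,:,::-1]
cv2.imwrite("pics/c3.png",cv2.resize(S[100:220,230:390],None,fx=4,fy=4,interpolation=cv2.INTER_CUBIC))
```

```text
[0.53034322 0.23595624 0.19821318] [-0.64700753 -0.51347295  0.10870503]
```

View pics/c3.png

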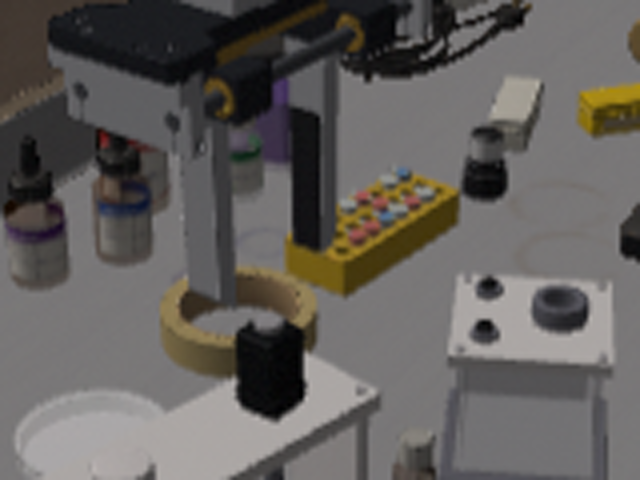

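The fingers straddle the head: tips at crop (213,300) and (315,245), head at (270,365). I'll descend, close and hold.

Request:
arm_command(
  steps=[
    [0, 0, -0.6, 0],
    [0, 0, -0.8, 0],
    [0, 0, -0.8, 0],
    [0, 0, -0.39, 0],
    [0, 0, 0, 0],
    [0, 0, 0, 0],
  ],
)

```text
time_s: 6.88
tcp_pos: [0.5305, 0.2359, 0.1342]
tcp_rot: [0.999, -0.046, 0.001, -0.0]
wrist_force: [-0.6, -0.7, 1.4]
grip_width: 0.639
grip_force: 0.0
```

Request:
arm_command(
  steps=[
    [0, 0, 0, 0],
    [0, 0, 0, 0],
    [0, 0, 0, 0],
    [0, 0, 0, 0],
    [0, 0, 0, 0],
    [0, 0, 0, 0],
    [0, 0, 0, 0],
    [0, 0, 0, 0],
  ],
  fingers=10,
  grip_force=20,
)

```text
time_s: 7.88
tcp_pos: [0.53, 0.2356, 0.1333]
tcp_rot: [0.999, -0.046, 0.0, 0.0]
wrist_force: [-0.8, -0.5, 1.0]
grip_width: 0.251
grip_force: 20.0
```

Request:
arm_command(
  steps=[
    [0, 0, 0.2, 0],
    [0, 0, 0.4, 0],
    [0, 0, 0.5, 0],
    [0, 0, 0.5, 0],
    [0, 0, 0.5, 0],
    [0, 0, 0.5, 0],
    [0, 0, 0.5, 0],
    [0, 0, 0.5, 0],
    [0, 0, 0.5, 0],
    [0, 0, 0.5, 0],
    [0, 0, 0.5, 0],
    [0, 0, 0.3, 0],
    [0, 0, 0, 0],
    [0, 0, 0, 0],
    [0, 0, 0, 0],
  ],
)

```text
time_s: 9.75
tcp_pos: [0.5297, 0.2356, 0.2675]
tcp_rot: [0.999, -0.046, -0.001, 0.0]
wrist_force: [-0.2, -0.8, -0.6]
grip_width: 0.252
grip_force: 20.0
```

Run:
```python
from h import *
s=sense();print(s['tcp_pos'],s['wrist_force'],s['grip_width'])
S=read_camera("side")[:,:,::-1]; cv2.imwrite("pics/s4.png",S)
cv2.imwrite("pics/c4.png",cv2.resize(S[90:240,230:390],None,fx=4,fy=4,interpolation=cv2.INTER_CUBIC))
```

```text
[0.52974729 0.23559619 0.26748749] [-0.16586278 -0.81393313 -0.60799461] 0.2516970035905271
```

View pics/c4.png

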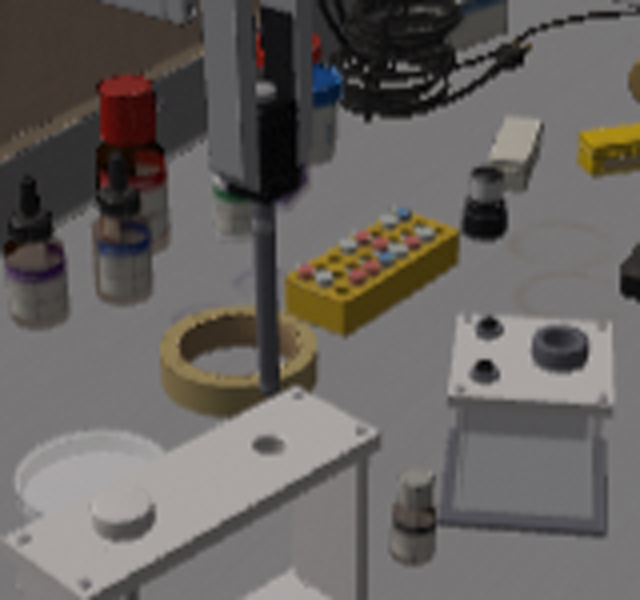

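The electrode is out, with the tip at crop (269,392), above the well at (268,445). I'll check that the shaft is vertical and work out the move to the bush.

```bash
cat > ax.py <<'E'
from h import *
def axis(fn,x,y,zt,z0,z1):
    """offset (px, across) of shaft centre in side view from vertical line at x,y"""
    S=cv2.imread(fn).astype(int)
    for z in np.linspace(z0,z1,6):
        u,v=proj("side",(x,y,z)); r=int(round(v))
        row=S[r-0,int(u)-12:int(u)+13].max(1); print(round(z,3),np.round([u,v],1),row.tolist())
E
python3 - <<'E'
from ax import *
axis("pics/s4.png",.5297,.2356,.154,.160,.255)
print(proj("side",(.5297,.2356,.154)))
b=np.array([.4715,.0337]);print((b-[.5297,.2356])/.025)
E
```

```text
0.16 [297.1 185.7] [115, 113, 113, 111, 111, 111, 110, 95, 93, 95, 79, 57, 47, 42, 37, 62, 56, 83, 104, 106, 83, 64, 61, 81, 118]
0.179 [296.8 177. ] [97, 98, 94, 101, 120, 119, 119, 118, 119, 102, 96, 60, 42, 39, 37, 42, 81, 88, 95, 106, 102, 142, 143, 140, 133]
0.198 [296.6 168. ] [133, 128, 97, 114, 119, 95, 93, 116, 114, 122, 69, 54, 39, 39, 38, 86, 136, 126, 124, 119, 115, 113, 112, 112, 112]
0.217 [296.3 158.8] [120, 120, 121, 118, 117, 111, 111, 114, 116, 109, 68, 50, 41, 37, 39, 94, 115, 120, 140, 146, 118, 104, 75, 82, 100]
0.236 [296.  149.4] [119, 123, 120, 116, 113, 107, 103, 103, 102, 103, 86, 62, 47, 40, 39, 38, 117, 120, 119, 120, 121, 121, 119, 119, 120]
0.255 [295.7 139.7] [119, 112, 102, 87, 72, 62, 56, 55, 57, 52, 43, 31, 20, 10, 14, 36, 66, 76, 64, 79, 96, 106, 119, 121, 120]
[297.18249028 188.35302308]
[-2.328 -8.076]
```

Request:
arm_command(
  steps=[
    [-0.1, -0.3, 0, 0],
    [-0.2, -0.7, 0, 0],
    [-0.25, -0.9, 0, 0],
    [-0.25, -0.9, 0, 0],
    [-0.25, -0.9, 0, 0],
    [-0.25, -0.9, 0, 0],
    [-0.25, -0.9, 0, 0],
    [-0.25, -0.9, 0, 0],
    [-0.25, -0.8, 0, 0],
    [-0.15, -0.5, 0, 0],
    [-0.1, -0.3, 0, 0],
    [-0.03, -0.08, 0, 0],
    [0, 0, 0, 0],
    [0, 0, 0, 0],
    [0, 0, 0, 0],
    [0, 0, 0, 0],
  ],
)

```text
time_s: 11.8
tcp_pos: [0.4718, 0.0339, 0.2682]
tcp_rot: [0.999, -0.045, -0.0, 0.0]
wrist_force: [-0.5, 1.0, -1.3]
grip_width: 0.256
grip_force: 20.0
```

Run:
```python
from h import *
s=sense();print(s['tcp_pos'],s['wrist_force'],s['grip_width'])
S=read_camera("side")[:,:,::-1];T=read_camera("top")[:,:,::-1]
cv2.imwrite("pics/s5.png",S);cv2.imwrite("pics/t5.png",T)
o=np.zeros((600,800,3),np.uint8)
o[:,:400]=cv2.resize(S[100:220,330:410],None,fx=5,fy=5,interpolation=cv2.INTER_CUBIC)
o[:,400:]=cv2.resize(T[155:275,340:420],None,fx=5,fy=5,interpolation=cv2.INTER_CUBIC)
cv2.imwrite("pics/c5.png",o)
p=s['tcp_pos']
for z in(p[2]-.114,p[2]-.007): print(z,proj("side",(p[0],p[1],z)))
```

```text
[0.47181635 0.03394647 0.26818456] [-0.49532457  0.98402721 -1.32017571] 0.2563618815740949
0.15418455898579408 [371.47581977 153.27847489]
0.26118455898579407 [375.27679058 106.27241377]
```

View pics/c5.png

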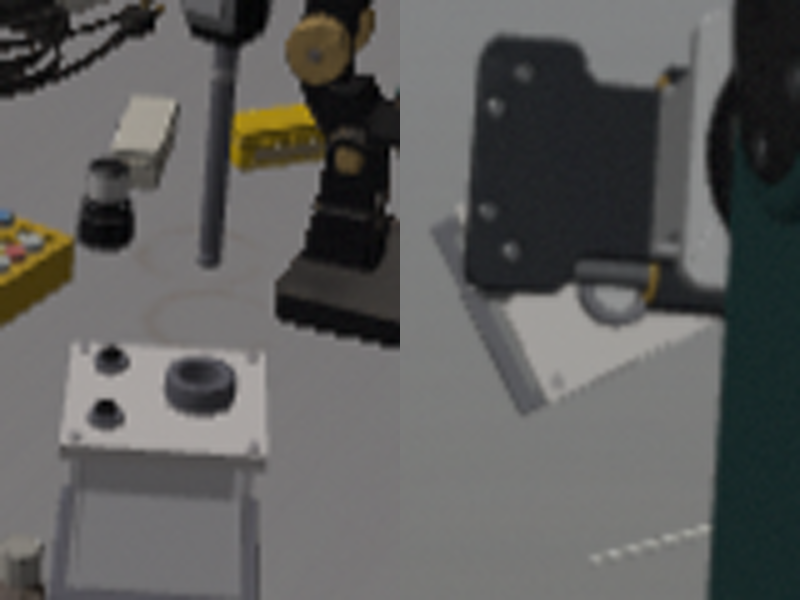

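The tip hangs at crop (208,265), which is side (371.2,152.6) against (371.5,153.3) predicted, so the electrode is vertical and on target. I'll lower it to just above the mouth and check.

Request:
arm_command(
  steps=[
    [0, 0, -0.3, 0],
    [0, 0, -0.5, 0],
    [0, 0, -0.5, 0],
    [0, 0, -0.4, 0],
    [0, 0, -0.15, 0],
    [0, 0, 0, 0],
    [0, 0, 0, 0],
    [0, 0, 0, 0],
  ],
)

```text
time_s: 12.9
tcp_pos: [0.4721, 0.0337, 0.2226]
tcp_rot: [0.999, -0.046, 0.001, 0.0]
wrist_force: [-0.2, 0.2, 0.3]
grip_width: 0.256
grip_force: 20.0
```

Run:
```python
from h import *
s=sense();p=s['tcp_pos'];print(p,s['wrist_force'],s['grip_width'])
S=read_camera("side")[:,:,::-1];T=read_camera("top")[:,:,::-1]
o=np.zeros((600,800,3),np.uint8)
o[:,:500]=cv2.resize(S[130:190,345:395],None,fx=10,fy=10,interpolation=cv2.INTER_CUBIC)
o[:,500:]=cv2.resize(T[190:230,370:390],None,fx=15,fy=15,interpolation=cv2.INTER_CUBIC)
cv2.imwrite("pics/c6.png",o)
f=lambda q:(proj("side",q)+.5-[345,130])*10
print("tip",f((p[0],p[1],p[2]-.1133)),"mouth",f((.4715,.0337,.102)),"mm in px x,y",f((.4815,.0337,.102))-f((.4715,.0337,.102)),f((.4715,.0437,.102))-f((.4715,.0337,.102)))
```

```text
[0.47205405 0.03365452 0.22255526] [-0.22013917  0.15045428  0.31188673] 0.2556290006106113
tip [254.84320482 416.52395105] mouth [254.72479492 445.37769377] mm in px x,y [-40.26830103 -11.96627661] [-19.66227657  19.5195967 ]
```

View pics/c6.png

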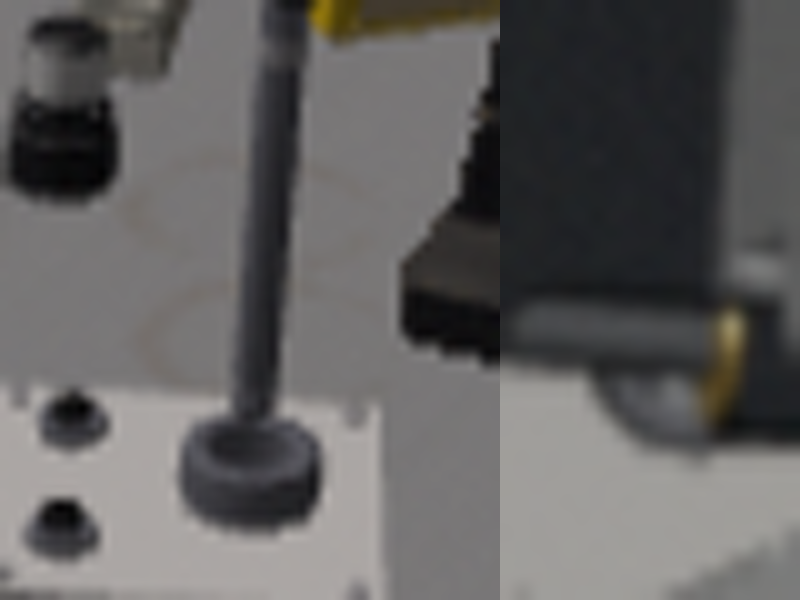

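The tip at crop (255,418) sits above the bush mouth, whose centre is near (252,445), within about 1 mm laterally. Predicted values were 254.8 and 254.7. Now I'll lower it to depth.

Request:
arm_command(
  steps=[
    [0, 0, -0.15, 0],
    [0, 0, -0.25, 0],
    [0, 0, -0.3, 0],
    [0, 0, -0.3, 0],
    [0, 0, -0.3, 0],
    [0, 0, -0.3, 0],
    [0, 0, -0.3, 0],
    [0, 0, -0.3, 0],
    [0, 0, -0.25, 0],
    [0, 0, -0.15, 0],
    [0, 0, -0.05, 0],
    [0, 0, 0, 0],
    [0, 0, 0, 0],
    [0, 0, 0, 0],
  ],
)

```text
time_s: 14.75
tcp_pos: [0.4719, 0.0337, 0.156]
tcp_rot: [0.999, -0.046, 0.0, 0.0]
wrist_force: [-0.1, -0.0, -0.2]
grip_width: 0.251
grip_force: 20.0
```

Run:
```python
from h import *
s=sense();p=s['tcp_pos'];print(p,s['wrist_force'],s['grip_width'])
S=read_camera("side")[:,:,::-1]
cv2.imwrite("pics/c7.png",cv2.resize(S[140:240,335:395],None,fx=6,fy=6,interpolation=cv2.INTER_CUBIC))
f=lambda q:(proj("side",q)+.5-[335,140])*6
print("tip",f((p[0],p[1],p[2]-.1133)),"mouth",f((.4715,.0337,.102)),f((.4715,.0337,.043)))
```

```text
[0.47188953 0.03369717 0.1560015 ] [-0.05822908 -0.04120665 -0.17251012] 0.2506500942274744
tip [201.16995174 339.51606385] mouth [212.83487695 207.22661626] [202.13045439 339.16858339]
```

View pics/c7.png

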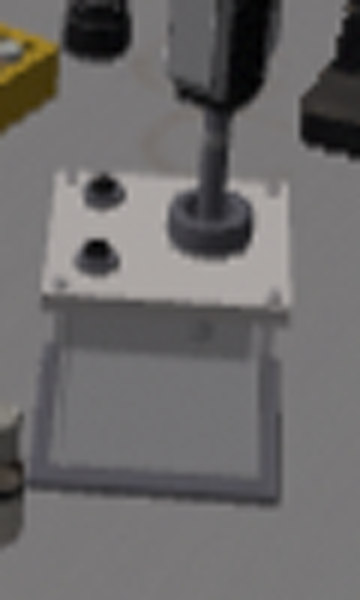

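The shaft is centred in the bush at crop (212,205). The tip shows through the tank at about (203,335), against (202,339) expected at mid-depth, and there is no contact force. Now I'll hold for over 3 s.

Request:
arm_command(
  steps=[
    [0, 0, 0, 0],
    [0, 0, 0, 0],
    [0, 0, 0, 0],
    [0, 0, 0, 0],
    [0, 0, 0, 0],
    [0, 0, 0, 0],
    [0, 0, 0, 0],
    [0, 0, 0, 0],
    [0, 0, 0, 0],
    [0, 0, 0, 0],
    [0, 0, 0, 0],
    [0, 0, 0, 0],
    [0, 0, 0, 0],
    [0, 0, 0, 0],
    [0, 0, 0, 0],
    [0, 0, 0, 0],
  ],
)

```text
time_s: 16.8
tcp_pos: [0.4717, 0.0337, 0.1558]
tcp_rot: [0.999, -0.046, 0.0, 0.0]
wrist_force: [-0.3, -0.3, -1.1]
grip_width: 0.256
grip_force: 20.0
```

Request:
arm_command(
  steps=[
    [0, 0, 0, 0],
    [0, 0, 0, 0],
    [0, 0, 0, 0],
    [0, 0, 0, 0],
    [0, 0, 0, 0],
    [0, 0, 0, 0],
    [0, 0, 0, 0],
    [0, 0, 0, 0],
    [0, 0, 0, 0],
    [0, 0, 0, 0],
    [0, 0, 0, 0],
    [0, 0, 0, 0],
    [0, 0, 0, 0],
    [0, 0, 0, 0],
    [0, 0, 0, 0],
    [0, 0, 0, 0],
  ],
)

```text
time_s: 18.8
tcp_pos: [0.4717, 0.0337, 0.1558]
tcp_rot: [0.999, -0.046, -0.0, 0.0]
wrist_force: [0.1, -0.4, -0.2]
grip_width: 0.254
grip_force: 20.0
```

```bash
python3 -c "
from rig import *
s=sense();print(s['time_s'],s['tcp_pos'],s['wrist_force'],s['grip_force']);print(job_done())"
```

```text
18.8 [0.4717396  0.03369994 0.15577175] [ 0.05067671 -0.39953435 -0.16196356] 19.99985843896866
the job is handed in; nothing more can be done
None
```

The electrode is hanging upright in the guide bush, centred to about 1 mm, with its tip about 35 mm above the tank floor; I held it still for 4 s with no sign of contact and handed the job in at 18.8 s, still gripping it.

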